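# Bring a bevelled glass plate up onto the light box

## Task

The big bevelled glass plate lies face down beside the light box and is too wide to grip. Press down its outer end to tip the other end up, bring it over the edge of the light box and slide the plate up until all of it lies flat on the white sheet, clear of the frame all round; also press the paddle switch over so that the light is on. Do not turn the glass over or press it hard enough to crack it, and leave everything else on the bench where it is.

Things in the scene. Friction and masses are not known exactly. Their poses are not given: they have to be found in the camera images.
- bevel: Dark blue glass plate, 110 mm (its x) by 150 mm (its y), 8 mm thick, 0.235 kg, lying face down on the bench beside one long side of the light box, its nearer end 35 to 65 mm off. Top plain and flat; underneath, a sloping bevel 35 mm wide runs all round, so it stands only on its 40 x 80 mm middle and its rim, 3 mm thick, hangs 5 mm above the bench. Origin: centre of its underside; z is up.
- bevel_end0 (a point): Middle of the top edge of the plate's -y end, 8 mm above its underside. Pressed on top within about 15 mm of this edge with 8 to 15 N, the plate rocks about the border of its middle part until this bevel lies flat on the bench (0.14 rad) and the other end hangs about 20 mm clear of the bench. Let go, it falls back unless the raised end lies on something.
- bevel_end1 (a point): The same at the plate's +y end; it rocks there in the same way. The plate slides easily (friction about 0.3 on bench and light box, about 0.6 under the fingertips), so fingertips that press it can draw it along the bench. Let go with its middle past the edge of the light box, it settles level on the box.
- lightbox: Slim light box fixed to the bench: aluminium case 340 mm (its x) by 240 mm (its y), 10 mm high, with square upright sides. A black control strip (50 mm wide, 14 mm high) runs along its +x end, away from the robot; the rest of the top is flat at 10 mm. Origin: centre of its underside, on the bench; z is up. The glass lies beside its +y or its -y side.
- sheet (a point): Centre of the white sheet of the light box, flush with its top, 10 mm above the bench; axes as the light box. The sheet measures 276 mm (x) by 212 mm (y).
- bevel_corner0 (a point): Corner of the glass plate at its (-55, -75) mm, half way up its 3 mm thick rim (6.5 mm above the plate's underside).
- bevel_corner1 (a point): Corner of the glass plate at its (+55, -75) mm, half way up its 3 mm thick rim (6.5 mm above the plate's underside).
- bevel_corner2 (a point): Corner of the glass plate at its (+55, +75) mm, half way up its 3 mm thick rim (6.5 mm above the plate's underside).
- bevel_corner3 (a point): Corner of the glass plate at its (-55, +75) mm, half way up its 3 mm thick rim (6.5 mm above the plate's underside).
- light_switch (a joint): White paddle switch on the black strip, 145 mm from the light box's centre along its x: a shallow V of two halves, each 28 mm (x) by 22 mm (y), on a pivot between them 16 mm above the bench. 0 rad: off, the half on the light box's +y side stands up, the other lies level. 0.28 rad: on, the +y half lies level, 16 mm above the bench, 2 mm above the strip. About 3 to 4 N; stays as left.
- switch_on_half (a point): Middle of the top face of the +y half of the switch, the one to press, 13.5 mm from the pivot; moves with it (about 20 mm above the bench when off, 16 mm when on).
- solder_spool: Spool of solder standing on end, 54 mm across, 40 mm high. Origin: centre of its underside. A bystander.
- cup: White coffee cup, 84 mm across, 62 mm high. Origin: centre of its underside. A bystander.
- hammer: Hammer lying on the bench, 270 mm long. A bystander.
- lead_knife: Lead knife with a wooden handle and a curved blade, about 200 mm long, lying flat. A bystander.
- glass_cutter: Brass pencil-shaped glass cutter, about 140 mm long, lying flat. A bystander.
- flux_jar: Small amber jar with a steel cap, 52 mm across, 62 mm high. Origin: centre of its underside. A bystander.
- pliers: Running pliers with black handles, about 160 mm long, lying flat. A bystander.
- tin: Flat steel tin, 87 x 60 x 22 mm. Origin: centre of its underside. A bystander.

How it is judged (in metres and radians):
On the way, in this order (a step that is already met when the one before it is completed fails the run):
1. one end of the glass plate is tipped up off the bench (angle between bevel's own z axis and vertical above 0.06 rad), for 0.1 s.
2. the whole plate lies flat on the white sheet (x of bevel_corner0 in the frame of sheet between -0.138 and 0.138 m and y of bevel_corner0 in the frame of sheet between -0.106 and 0.106 m and x of bevel_corner1 in the frame of sheet between -0.138 and 0.138 m and y of bevel_corner1 in the frame of sheet between -0.106 and 0.106 m and x of bevel_corner2 in the frame of sheet between -0.138 and 0.138 m and y of bevel_corner2 in the frame of sheet between -0.106 and 0.106 m and x of bevel_corner3 in the frame of sheet between -0.138 and 0.138 m and y of bevel_corner3 in the frame of sheet between -0.106 and 0.106 m and angle between bevel's own z axis and vertical below 0.04 rad and z of bevel in the frame of sheet between -0.003 and 0.004 m), for 0.2 s.
At the end, for the whole second after the job is handed in: All four corners of the glass plate are over the 276 x 212 mm white sheet, the plate lies flat on it (tilt under 0.04 rad, underside within 4 mm of the sheet) and still, and the switch is on (above 0.21 of 0.28 rad) (all of step 2 and value of joint light_switch above 0.21 rad and linear speed of bevel below 0.01 m/s and angular speed of bevel below 0.05 rad/s); the robot touches nothing.
It fails at once if the glass plate is tipped up steeply or turned over (more than 0.6 rad) (angle between bevel's own z axis and vertical above 0.6 rad).
It fails at once if the glass is pressed with more than 45 N (contact force between any of the fingers, the arm and bevel above 45 N).
It fails at once if something else on the bench is moved by more than 25 mm (distance of any of solder_spool, cup, hammer, lead_knife, glass_cutter, flux_jar, pliers, tin from where it was at the start of the episode above 0.025 m).
It also fails if it takes over 59 s, if anything falls off the work surface, if the arm or the gripper's body presses on something with over 40 N, if the wrist force passes 120 N, or if a joint passes its speed limit or range.

## Robot

A 6-joint arm with a two-finger parallel gripper is mounted at the origin on the work surface. World frame = base frame: x ahead of the robot, y to its left, z up, the work surface at z = 0. Lengths are in mm, angles in rad, forces in N, time in s.
With the tool pointing down it reaches from about 350 to 775 mm from the base axis. Payload 7.3 kg.
Tool frame: the origin (TCP) lies at the very end of the fingers, on their centre line; the grasp point (between the pads) lies 19 mm behind it; z points along the fingers, y is the line along which they close (so a half turn about z gives the same grasp; the last joint's range is limited). The gripper opens to 92 mm and grips with 3 to 60 N. Pads are 19 mm wide; open, the fingers measure 130 mm over their backs; the gripper's body (75 mm by 190 mm) begins 47 mm behind the grasp point.
Start: joints at [-1.422, 0.342, 1.524, -0, 1.275, -0.146], TCP at [152.56, -502.365, 226.741] pointing down, gripper open.
Joint ranges: [-2.53, 2.53], [-0.77, 2.02], [0.04, 2.7], [-1, 4.14], [0.28, 2.66], [-3.11, 3.11]. Speed limits (rad/s): [2.57, 2.57, 3.14, 3.14, 3.14, 3.14].

## Interface

Orientations are given as [roll, pitch, yaw] about the fixed x, y, z axes, in that order (R = Rz(yaw) Ry(pitch) Rx(roll)).
In Python, from plant import bot gives the robot as it stands.
- The arm moves only by the tool apply_moves, never from a script. Its argument "motion" is text: rows parted by semicolons, each of 4 numbers parted by spaces: the shift along the tool's x, y, z in m, then the turn about the tool's z in degrees. A call has 1 to 8 rows; each row shifts and turns the commanded pose from where the row before left it, along the tool's axes as they then stand; what a row does not reach is not made up. A row lasts 1/8 s, in which the tool goes at most 62.5 mm and 10.7 degrees, less where a joint would pass 70% of its speed; a pose out of reach is approached as far as the arm can. A call with a gripper value outside its range is refused whole. "fingers" is the opening, from -1 (shut) to 1 (fully open), set as the call begins (left out, the last holds). The fingers move at their own pace and stop on an object; the grip force is fixed at half the most. Time passes only in rows, so rows that do not move let the fingers close. It gives the time, the measured TCP pose, the force, the opening and the grip force at its end, in the units of the state.
- bot.get_obs(): the state, without advancing time (a new reading comes with each control period).
- bot.capture(name): name is "side" or "top" or "wrist"; returns a dict with "img" (400x640x3 uint8, blue, green, red), "range_z" (400x640 float32, mm along the optical axis (not along the pixel's ray), 0 where there is no reading), "fx", "fy", "cx", "cy" (pixels), "world_from_camera" (4x4, takes a point from camera to world coordinates); the wrist camera has in their place "mount" (4x4, takes a point from camera to tool coordinates, whose origin is the TCP and whose axes are the flange's). Camera axes: x right, y down, z forward; pixel columns grow to the right and rows downward; lengths in mm; the calibration is good to about 2 mm. The wrist camera is an equidistant fisheye: a pixel r from the principal point sees the ray r / f radians off the axis. A picture is of the moment at which its call begins: read the wrist's pose just before it.
- bot.close_job(): hands the job in; it is judged then, once.
Trained networks look in a picture, given as the dict that the camera call returned (one of the last four; its "shot" number tells which), for a name from the list of things; names that differ only in an ending like _2 or _b are one class to them, and where a whole thing is asked for, a point or a joint stands for the part that bears it (a point fixed in the world has none). Each returns a list of dicts, best first, with "p" (0 to 1); they miss things now and then, are a little off and sometimes report something else, mostly with a low value. They report only what shows in the picture. A call takes as long as a camera call.
- bot.cut_out(picture, thing): "pixels" (400x640 bool, what is visible of it) and "point" ([column, row] in pixels, amid what is visible of it).
The state is a dict: "time": time; "joint_positions": joint angles; "dq": joint speeds; "tau": joint torques, N m; "tool_pos": TCP position; "tcp_rot": TCP orientation; "contact_force": force on the tool from outside, world axes, zero at the start; "moment": the same for the moment, N m; "grip_width": finger opening in mm; "finger_force": force on a finger pad.
Only numpy, scipy, OpenCV 4.12 (cv2) and the standard library are available. Lean on these libraries where they do the work, as an engineer would, in place of code of your own. Each camera call takes 0.05 s, during which the arm holds its last target. There are 200 camera calls.

## Working session

There is one attempt and no reset: what is moved stays moved. The work goes in short steps, Python scripts to look and compute and a tool call to move; the robot and the scene stay as the last step left them, time stands still between calls to the robot, and variables do not carry over. Pictures are saved under pics/ and viewed, at most 10 in all, crops included, and the job is handed in when it is done.

Besides the shell and the picture viewer there is one more tool, called after "Call:" by a JSON object that holds its "fn" and its "kwargs", one argument or row to a line. apply_moves: Moves the arm, as the interface text tells. Its arguments: {"type":"object","properties":{"motion":{"type":"string"},"fingers":{"type":"number"}},"required":["motion"]}

```bash
mkdir -p pics; ls
cat > h.py <<'E'
import numpy as np, cv2
from plant import bot
def pts(c,mask):
    v,u=np.nonzero(mask&(c["range_z"]>0)); z=c["range_z"][v,u]
    P=np.stack([(u-c["cx"])/c["fx"]*z,(v-c["cy"])/c["fy"]*z,z,np.ones_like(z)])
    return (np.array(c["world_from_camera"])@P)[:3].T
E
python3 - <<'E'
from h import *
o=bot.get_obs(); print(o)
for n in ("top","side"):
    c=bot.capture(n); cv2.imwrite(f"pics/{n}0.png",c["img"])
    print(n,c["fx"],np.round(c["world_from_camera"],3).tolist())
    for t in ("bevel","lightbox","light_switch"):
        for r in bot.cut_out(c,t)[:2]:
            P=pts(c,r["pixels"]); print(t,r["p"],r["point"],len(P), np.round(np.median(P,0),1) if len(P) else None)
            if len(P)>20:
                rect=cv2.minAreaRect(P[:,:2].astype(np.float32)); print(rect, cv2.boxPoints(rect).round(0).tolist(), np.percentile(P[:,2],[5,95]))
E
```

```text
pics
{'time': 0.0, 'joint_positions': array([-1.42198876e+00,  3.42754431e-01,  1.52502973e+00,  3.46981413e-05,
        1.27538544e+00, -1.45988918e-01]), 'dq': array([-0.00193526,  0.00072219,  0.00050803, -0.00016297, -0.00085185,
        0.00156521]), 'tau': array([ 1.41525859e-03, -4.31232297e+01, -2.44225538e+01,  7.18342862e-02,
        5.59650629e-02, -1.44923843e-04]), 'tool_pos': array([ 152.51216491, -501.93335807,  226.02406795]), 'tcp_rot': array([-3.14003731e+00, -2.62226085e-04,  2.94786152e-01]), 'contact_force': array([ 0.08797416,  0.14132457, -0.58802313]), 'moment': array([-0.00688461,  0.01144301,  0.0024465 ]), 'finger_force': 0.0, 'grip_width': 91.59701762311992}
top 483.3995115788814 [[-0.014, -0.981, 0.193, 195.293], [-1.0, 0.013, -0.01, -3.064], [0.007, -0.193, -0.981, 1618.295], [0.0, 0.0, 0.0, 1.0]]
bevel 0.6 [234.8, 196.3] 1383 [528.6 266.5   8.7]
((529.8197631835938, 267.73675537109375), (152.97784423828125, 112.0080795288086), 80.15843963623047) [[462.0, 202.0], [572.0, 183.0], [598.0, 334.0], [488.0, 353.0]] [ 2.31537843 14.42482278]
lightbox 0.73 [302
[... 660 characters left out ...]
0.5  10. ]
((551.4549560546875, 27.438522338867188), (253.5394287109375, 347.50665283203125), 89.56522369384766) [[377.0, -98.0], [724.0, -101.0], [726.0, 153.0], [379.0, 156.0]] [ 6.02674314 14.64592128]
light_switch 0.66 [337.8, 214.0] 4407 [549.   10.1  10. ]
((553.2166137695312, 27.804046630859375), (252.15133666992188, 347.63677978515625), 89.0354232788086) [[377.0, -95.0], [725.0, -101.0], [729.0, 151.0], [382.0, 157.0]] [ 5.99277871 14.63533347]
light_switch 0.52 [378.2, 206.0] 63 [693.8  28.8  16.5]
((692.9710083007812, 27.774742126464844), (50.400753021240234, 24.675146102905273), 83.95686340332031) [[678.0, 4.0], [703.0, 1.0], [708.0, 52.0], [683.0, 54.0]] [13.25690233 21.1673642 ]
```

View pics/top0.png

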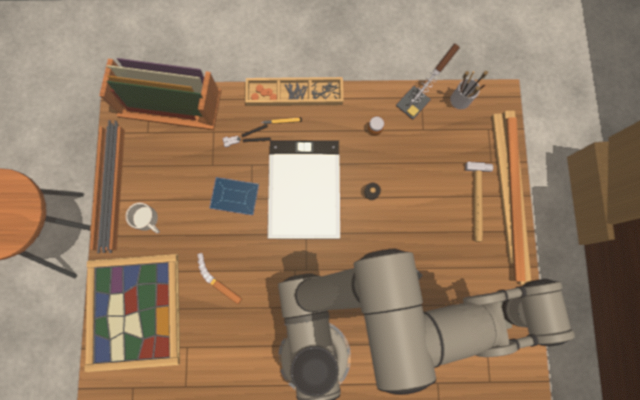

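View pics/side0.png

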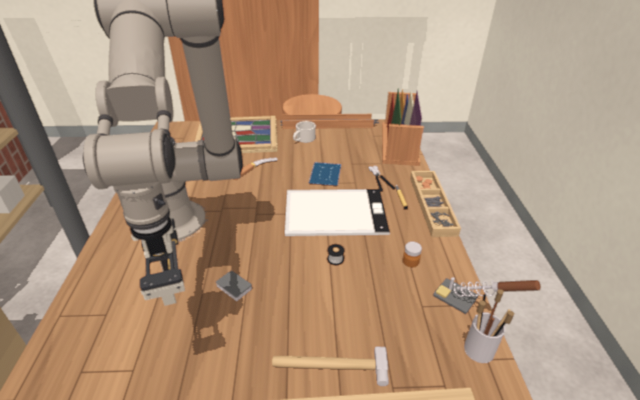

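The top view shows the plate at about (234,196), the light box at 268–340 × 140–238 and the switch at (304,147). The side view shows the cup, pliers, knife and tin, all clear of the paths I plan to use. The measured sizes match the given ones. I'll press the switch first.

Call:
{"fn": "apply_moves", "kwargs": {
  "motion": "0 0 0 -10.3;0 0 0 -10.3;0 0 0 -10.3;0 0 0 -10.3;0 0 0 -10.3;0 0 0 -10.3;0 0 0 -10.3;0 0 0 0",
  "fingers": -1
}}

```text
time: 1.4
tool_pos: [152.6, -502.3, 226.7]
tcp_rot: [3.142, 0.0, 1.552]
contact_force: [-0.1, 0.0, 0.2]
grip_width: 16.2
finger_force: 0.0
```

Call:
{"fn": "apply_moves", "kwargs": {
  "motion": "0.04 0.04 0 0;0.04 0.04 0 0;0.04 0.04 0 0;0.04 0.04 0 0;0.04 0.04 0 0;0.04 0.04 0 0;0.04 0.04 0 0;0.04 0.04 0 0"
}}

```text
time: 2.4
tool_pos: [479.4, -186.6, 226.9]
tcp_rot: [3.141, 0.0, 1.549]
contact_force: [0.7, -0.3, 0.2]
grip_width: 0.5
finger_force: 0.0
```

Call:
{"fn": "apply_moves", "kwargs": {
  "motion": "0.04 0.037 0 0;0.04 0.037 0 0;0.04 0.037 0 0;0.04 0.037 0.03 0;0.04 0.037 0.04 0;0.034 0.025 0.05 0;0 0 0.04 0;0 0 0 0"
}}

```text
time: 3.4
tool_pos: [685.8, 38.3, 67.8]
tcp_rot: [-3.133, -0.0, 1.551]
contact_force: [-0.2, -0.6, 0.8]
grip_width: 0.6
finger_force: 0.0
```

Run:
```python
from h import *
o=bot.get_obs(); print(o["tool_pos"],o["tcp_rot"],o["contact_force"])
c=bot.capture("wrist"); print(np.round(c["mount"],3).tolist(),c["fx"],c["cx"],c["cy"]); cv2.imwrite("pics/w1.png",c["img"])
c=bot.capture("top")
img=c["img"]; W=np.array(c["world_from_camera"])
# colour-based: white sheet and plate via ray-plane
def plane(mask,z):
    v,u=np.nonzero(mask); d=np.stack([(u-c["cx"])/c["fx"],(v-c["cy"])/c["fy"],np.ones(len(u))]); d=W[:3,:3]@d
    return (W[:3,3:]+d*((z-W[2,3])/d[2])).T
for t,z in (("bevel",8),("lightbox",10),("solder_spool",40),("flux_jar",62),("pliers",5)):
    for r in bot.cut_out(c,t)[:1]:
        P=plane(r["pixels"],z).astype(np.float32); rc=cv2.minAreaRect(P); print(t,r["p"],rc,cv2.boxPoints(rc).round().tolist())
m=cv2.inRange(img,(195,195,195),(255,255,255))>0
k=np.zeros_like(m); k[150:240,268:342]=m[150:240,268:342]
rc=cv2.minAreaRect(plane(k,10).astype(np.float32)); print("sheet",rc,cv2.boxPoints(rc).round().tolist())
```

```text
[685.76867635  38.32001084  67.81799657] [-3.13325408e+00 -1.12602065e-04  1.55078078e+00] [-0.16156625 -0.59753686  0.78071689]
[[0.0, -0.951, -0.308, 83.376], [1.0, -0.0, 0.001, -0.04], [-0.001, -0.308, 0.951, -159.732], [0.0, 0.0, 0.0, 1.0]] 309.70691628693146 319.89104086268367 200.46810269390662Traceback (most recent call last):
  File "<stdin>", line 12, in <module>
cv2.error: OpenCV(4.12.0) /io/opencv/modules/imgproc/src/convhull.cpp:143: error: (-215:Assertion failed) total >= 0 && (depth == CV_32F || depth == CV_32S) in function 'convexHull'
```

View pics/w1.png

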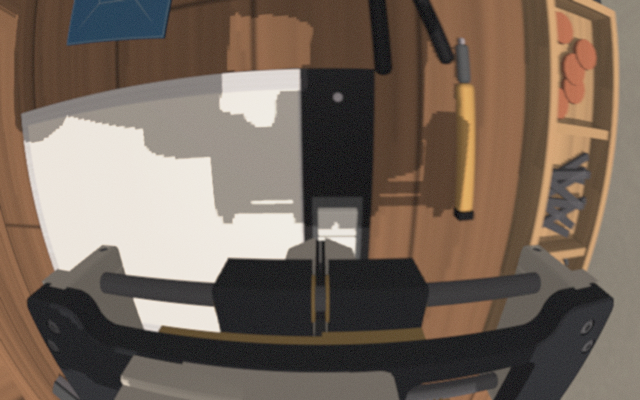

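The wrist view shows the switch at about columns 312–362, with its top edge on row 197 and a seam near row 232. The fingertips are just below and to the left of it. I'll project these pixels.

```bash
cat >> h.py <<'E'
from scipy.spatial.transform import Rotation as Ro
def wray(c,o,u,v,z):
    u=np.atleast_1d(u).astype(float);v=np.atleast_1d(v).astype(float)
    a=(u-c["cx"])/c["fx"];b=(v-c["cy"])/c["fy"];r=np.hypot(a,b)+1e-9
    d=np.stack([np.sin(r)*a/r,np.sin(r)*b/r,np.cos(r)])
    M=np.array(c["mount"]);R=Ro.from_euler("xyz",o["tcp_rot"]).as_matrix()
    D=R@M[:3,:3]@d; C=R@M[:3,3]+o["tool_pos"]
    return (C[:,None]+D*((z-C[2])/D[2])).T
E
python3 - <<'E'
from h import *
o=bot.get_obs(); c=bot.capture("wrist")
print("switch",wray(c,o,[313,361,313,361],[197,197,232,232],[17]).round(1).tolist())
print("strip edges/box far",wray(c,o,[303,373,303,303],[72,72,180,72],14).round(1).tolist())
print("box edge y+",wray(c,o,[30,120,220,300],[113,90,74,69],10).round(1).tolist())
for r in bot.cut_out(c,"light_switch")[:2]:
    v,u=np.nonzero(r["pixels"]); print(r["p"],r["point"],u.min(),u.max(),v.min(),v.max())
E
```

```text
switch [[685.0, 52.9, 17.0], [720.4, 52.2, 17.0], [684.2, 24.9, 17.0], [721.1, 23.9, 17.0]]
strip edges/box far [[680.1, 143.2, 14.0], [729.1, 143.0, 14.0], [677.9, 65.2, 14.0], [680.1, 143.2, 14.0]]
box edge y+ [[399.7, 146.6, 10.0], [528.4, 146.2, 10.0], [619.0, 146.4, 10.0], [677.8, 145.9, 10.0]]
0.83 [329.9, 222.9] 312 349 203 245
0.45 [116.6, 18.7] 66 169 0 45
```

Call:
{"fn": "apply_moves", "kwargs": {
  "motion": "0.005 0.015 0.02 0;0 0 0.02 0;0 0 0.006 0;0 0 0 0"
}}

```text
time: 4.15
tool_pos: [702.8, 42.2, 25.7]
tcp_rot: [-3.14, 0.0, 1.553]
contact_force: [0.6, -0.4, 0.4]
grip_width: 0.5
finger_force: 0.0
```

Call:
{"fn": "apply_moves", "kwargs": {
  "motion": "0 0 0.002 0;0 0 0.002 0;0 0 0.001 0;0 0 0 0"
}}

```text
time: 4.65
tool_pos: [703.6, 42.5, 21.4]
tcp_rot: [3.141, 0.0, 1.553]
contact_force: [0.1, 0.2, 1.9]
grip_width: 0.2
finger_force: 1.1
```

Call:
{"fn": "apply_moves", "kwargs": {
  "motion": "0 0 0.002 0;0 0 0.002 0;0 0 0.001 0;0 0 0 0"
}}

```text
time: 5.15
tool_pos: [703.5, 42.8, 16.3]
tcp_rot: [3.141, -0.0, 1.553]
contact_force: [-0.9, 2.5, 4.3]
grip_width: 0.4
finger_force: 2.4
```

Call:
{"fn": "apply_moves", "kwargs": {
  "motion": "0 0 0.001 0;0 0 0.001 0;0 0 0 0"
}}

```text
time: 5.52
tool_pos: [703.6, 42.8, 16.1]
tcp_rot: [3.14, -0.0, 1.553]
contact_force: [-4.5, 2.3, 14.4]
grip_width: 0.6
finger_force: 7.3
```

Call:
{"fn": "apply_moves", "kwargs": {
  "motion": "0 0 -0.04 0;0.01 -0.03 -0.04 0;0.03 -0.04 -0.04 0;0.03 -0.04 -0.04 0;0.03 -0.04 0 0;0.03 -0.02 0 0;0.03 0 0 0;0 0 0 0",
  "fingers": 0.2
}}

```text
time: 6.52
tool_pos: [537.5, 205.2, 171.6]
tcp_rot: [-3.141, 0.001, 1.556]
contact_force: [0.6, -0.7, -0.1]
grip_width: 55.1
finger_force: 0.0
```

Run:
```python
from h import *
o=bot.get_obs(); c=bot.capture("wrist"); cv2.imwrite("pics/w2.png",c["img"]); print(o["tool_pos"],o["tcp_rot"])
for t,z in (("bevel",8),("light_switch",16),("lightbox",10)):
  for r in bot.cut_out(c,t)[:1]:
    v,u=np.nonzero(r["pixels"]); print(t,r["p"],r["point"],len(u))
    if len(u)<10: continue
    P=wray(c,o,u,v,z)[:,:2].astype(np.float32); rc=cv2.minAreaRect(P); print(rc,cv2.boxPoints(rc).round(1).tolist())
```

```text
[537.48503402 205.21726004 171.55631369] [-3.14096228e+00  6.58443364e-04  1.55581001e+00]
bevel 0.6 [312.0, 127.0] 14704
((528.6380004882812, 265.2469177246094), (151.4491424560547, 111.06632232666016), 80.10787200927734) [[460.8999938964844, 200.1999969482422], [570.2999877929688, 181.10000610351562], [596.4000244140625, 330.29998779296875], [486.8999938964844, 349.3999938964844]]
lightbox 0.67 [325.2, 255.9] 12568
((554.7791748046875, 69.94180297851562), (163.85958862304688, 344.2225341796875), 89.4321517944336) [[381.8999938964844, -10.300000190734863], [726.0999755859375, -13.699999809265137], [727.7000122070312, 150.1999969482422], [383.5, 153.60000610351562]]
```

View pics/w2.png

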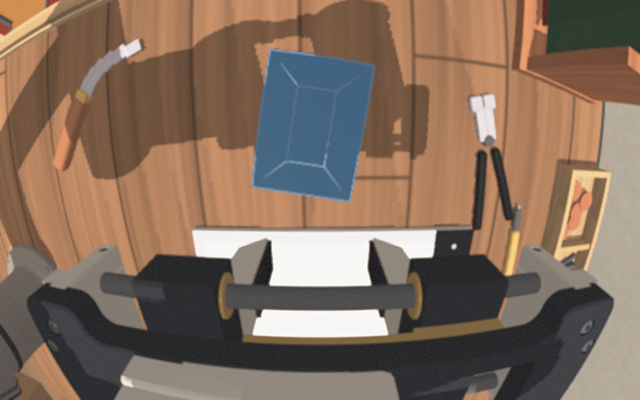

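The wrist view shows the plate's corners at about (270,48), (375,65), (350,200) and (254,186). Its centre is at (528.6, 265.2) with a yaw of −0.172, and its size agrees with the one given. I'll go above its outer end.

Call:
{"fn": "apply_moves", "kwargs": {
  "motion": "0.04 0 0 0;0.04 0 0.02 0;0.04 0 0.03 0;0.01 0.001 0.03 9;0 0 0.03 0;0 0 0.02 0;0 0 0.02 0;0 0 0 0"
}}

```text
time: 7.72
tool_pos: [540.7, 332.3, 20.2]
tcp_rot: [-3.138, 0.003, 1.395]
contact_force: [0.0, -0.3, 0.5]
grip_width: 55.5
finger_force: 0.0
```

Call:
{"fn": "apply_moves", "kwargs": {
  "motion": "0.002 0 0.004 0;0 0 0.004 0;0 0 0.002 0;0 0 0 0"
}}

```text
time: 8.22
tool_pos: [541.7, 335.9, 12.1]
tcp_rot: [3.141, 0.0, 1.396]
contact_force: [0.5, -0.6, 0.0]
grip_width: 55.1
finger_force: 0.0
```

Call:
{"fn": "apply_moves", "kwargs": {
  "motion": "0 0 0.002 0;0 0 0.001 0;0 0 0.001 0;0 0 0 0"
}}

```text
time: 8.72
tool_pos: [541.7, 335.9, 8.3]
tcp_rot: [3.142, 0.0, 1.396]
contact_force: [-0.8, 0.2, 2.6]
grip_width: 55.0
finger_force: 1.3
```

Call:
{"fn": "apply_moves", "kwargs": {
  "motion": "0 0 0.001 0;0 0 0.001 0;0 0 0.001 0;0 0 0 0"
}}

```text
time: 9.22
tool_pos: [542.0, 336.5, 5.3]
tcp_rot: [3.141, -0.001, 1.396]
contact_force: [-1.7, 2.0, 4.9]
grip_width: 55.6
finger_force: 2.8
```

Call:
{"fn": "apply_moves", "kwargs": {
  "motion": "0 0 0.001 0;0 0 0 0"
}}

```text
time: 9.48
tool_pos: [542.0, 336.6, 4.8]
tcp_rot: [3.141, -0.001, 1.396]
contact_force: [-2.2, 2.0, 7.1]
grip_width: 55.2
finger_force: 3.9
```

Call:
{"fn": "apply_moves", "kwargs": {
  "motion": "0 0 0.001 0;0 0 0 0;-0.004 0 0 0;-0.006 0 0 0;-0.006 0 0 0;-0.006 0 0 0;0 0 0 0"
}}

```text
time: 10.35
tool_pos: [539.6, 314.9, 4.7]
tcp_rot: [3.138, -0.003, 1.396]
contact_force: [1.0, 1.1, 10.4]
grip_width: 55.3
finger_force: 5.2
```

```bash
cat > chk.py <<'E'
from h import *
import sys
c=bot.capture("top"); W=np.array(c["world_from_camera"])
cv2.imwrite(f"pics/{sys.argv[1]}.png",cv2.resize(c["img"][120:260,180:360],None,fx=4,fy=4))
for cam,cc in (("top",c),("side",bot.capture("side"))):
  for r in bot.cut_out(cc,"bevel")[:1]:
    P=pts(cc,r["pixels"])
    rc=cv2.minAreaRect(P[:,:2].astype(np.float32)); print(cam,r["p"],len(P),rc,cv2.boxPoints(rc).round().tolist())
    A=np.c_[P[:,:2],np.ones(len(P))]; k=np.linalg.lstsq(A,P[:,2],rcond=None)[0]; print("slope",k[:2].round(3),"z",np.median(P[:,2]))
o=bot.get_obs();print(o["tool_pos"],o["contact_force"])
E
python3 chk.py t2
```

```text
top 0.91 988 ((527.740966796875, 233.5750274658203), (127.895263671875, 114.69676971435547), 80.64383697509766) [[461.0, 180.0], [574.0, 161.0], [595.0, 287.0], [482.0, 306.0]]
slope [-0.026 -0.14 ] z 17.418196130749948
side 0.64 529 ((518.4346923828125, 244.12142944335938), (163.2366180419922, 120.0663833618164), 80.06635284423828) [[445.0, 174.0], [563.0, 153.0], [592.0, 314.0], [473.0, 335.0]]
slope [-0.    -0.135] z 12.982649851275255
[539.63688051 314.91051852   4.68802249] [ 0.70537994  1.26674111 10.00382916]
```

View pics/t2.png

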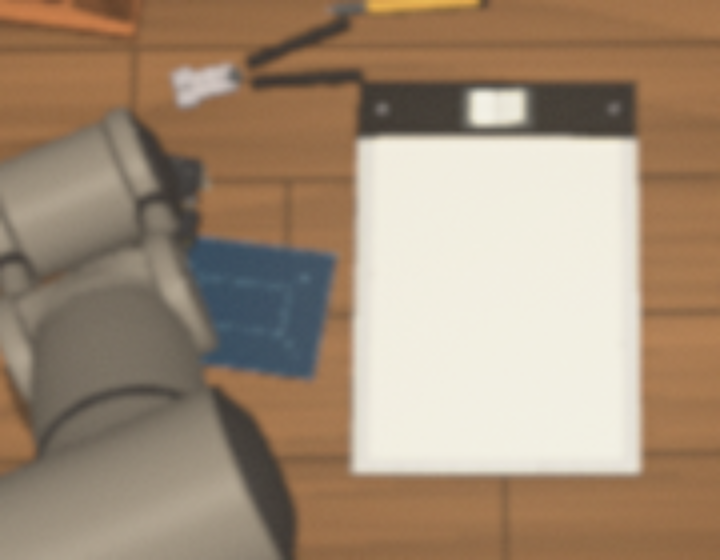

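The plate is tipped up (slope 0.14) and follows the fingertips; its inner end shows at about (325,310) in the crop, short of the box edge. I'll drag on and turn it square.

Call:
{"fn": "apply_moves", "kwargs": {
  "motion": "-0.005 0 0 -1;-0.008 0 0 -1.5;-0.008 0 0 -1.5;-0.008 0 0 -1.5;-0.008 0 0 -1.5;-0.008 0 0 -1;-0.005 0 0 -1;0 0 0 0"
}}

```text
time: 11.55
tool_pos: [534.4, 265.1, 4.7]
tcp_rot: [3.137, -0.002, 1.553]
contact_force: [-1.5, 2.9, 10.5]
grip_width: 55.4
finger_force: 5.7
```

Call:
{"fn": "apply_moves", "kwargs": {
  "motion": "-0.006 0 0 0;-0.006 0 0 0;-0.006 0 0 0;-0.006 0 0 0;0 0 0 0"
}}

```text
time: 12.18
tool_pos: [534.1, 241.3, 4.8]
tcp_rot: [3.137, -0.002, 1.553]
contact_force: [-0.1, 2.9, 11.7]
grip_width: 55.2
finger_force: 6.0
```

```bash
python3 chk.py t3
```

```text
top 0.8 942 ((533.94580078125, 154.13414001464844), (114.89766693115234, 109.07552337646484), 87.53507232666016) [[477.0, 99.0], [586.0, 94.0], [591.0, 209.0], [482.0, 214.0]]
slope [-0.009 -0.153] z 18.56843946062031
side 0.58 547 ((528.5778198242188, 172.08993530273438), (110.04717254638672, 169.30734252929688), 1.1381691694259644) [[472.0, 256.0], [475.0, 86.0], [585.0, 89.0], [582.0, 258.0]]
slope [ 0.008 -0.16 ] z 14.621974928938698
[534.14111251 241.28267868   4.76570729] [-0.92614173  2.05171307 13.08069642]
```

Call:
{"fn": "apply_moves", "kwargs": {
  "motion": "-0.006 0 0 0;-0.006 0 -0.0003 0;-0.006 0 -0.0003 0;0 0 0 0"
}}

```text
time: 12.88
tool_pos: [533.7, 223.1, 5.2]
tcp_rot: [3.137, -0.002, 1.553]
contact_force: [0.7, 1.8, 10.5]
grip_width: 55.8
finger_force: 5.6
```

Call:
{"fn": "apply_moves", "kwargs": {
  "motion": "-0.006 0 -0.0003 0;-0.006 0 -0.0003 0;-0.006 0 -0.0003 0;0 0 0 0"
}}

```text
time: 13.38
tool_pos: [533.2, 205.1, 5.9]
tcp_rot: [3.138, -0.001, 1.553]
contact_force: [-0.3, 2.9, 9.8]
grip_width: 54.6
finger_force: 5.2
```

```bash
python3 chk.py t4
```

```text
top 0.85 894 ((532.1000366210938, 114.95603942871094), (100.59234619140625, 111.68706512451172), 89.86734008789062) [[476.0, 65.0], [588.0, 65.0], [588.0, 165.0], [476.0, 165.0]]
slope [-0.004 -0.254] z 28.236597458591973
side 0.68 465 ((528.8299560546875, 129.57131958007812), (146.662841796875, 113.69010162353516), 88.64595794677734) [[470.0, 58.0], [584.0, 55.0], [587.0, 202.0], [474.0, 204.0]]
slope [ 0.012 -0.258] z 22.25543194959232
[533.19128416 205.08959428   5.84585732] [ 0.32013661  2.0477118  10.08824246]
```

Call:
{"fn": "apply_moves", "kwargs": {
  "motion": "-0.005 0 -0.0005 0;-0.005 0 -0.0007 0;0 0 0 0;0 0 -0.003 0;0 0 -0.003 0;0 0 -0.003 0;0 0 -0.004 0;0 0 -0.004 0"
}}

```text
time: 14.58
tool_pos: [530.9, 194.4, 22.6]
tcp_rot: [-3.14, 0.0, 1.553]
contact_force: [-0.1, 0.8, -0.6]
grip_width: 54.9
finger_force: 0.0
```

Call:
{"fn": "apply_moves", "kwargs": {
  "motion": "0 0 -0.01 0;0 0 -0.02 0;0.02 0 -0.01 0;0 0 0 0"
}}

```text
time: 15.08
tool_pos: [532.2, 216.4, 63.7]
tcp_rot: [3.139, -0.001, 1.555]
contact_force: [0.2, 0.3, 0.1]
grip_width: 55.3
finger_force: 0.0
```

```bash
python3 chk.py t5
```

```text
top 0.71 1285 ((499.6790466308594, 118.31111907958984), (139.35691833496094, 191.0364990234375), 89.89706420898438) [[404.0, 49.0], [595.0, 48.0], [595.0, 188.0], [404.0, 188.0]]
slope [-0.488  0.112] z 18.499835148076954
side 0.96 773 ((527.0057983398438, 123.28260803222656), (158.10411071777344, 112.52015686035156), 89.73615264892578) [[470.0, 44.0], [583.0, 44.0], [584.0, 202.0], [471.0, 203.0]]
slope [0.005 0.003] z 17.127755056593173
[531.1822103  214.46617399  61.95889853] [ 0.0692976  -0.47318629  0.04463251]
```

Call:
{"fn": "apply_moves", "kwargs": {
  "motion": "-0.035 -0.003 0 0;-0.035 0 0 0;-0.034 0 0.01 0;0 0 0.02 0;0 0 0.01 0;0 0 0 0"
}}

```text
time: 16.02
tool_pos: [526.3, 110.7, 21.9]
tcp_rot: [-3.14, 0.0, 1.553]
contact_force: [-0.5, -0.5, 0.1]
grip_width: 55.1
finger_force: 0.0
```

Call:
{"fn": "apply_moves", "kwargs": {
  "motion": "0 0 0.002 0;0 0 0.002 0;0 0 0.001 0;0 0 0.001 0;0 0 0 0"
}}

```text
time: 16.65
tool_pos: [527.1, 110.9, 18.2]
tcp_rot: [3.141, -0.0, 1.554]
contact_force: [-3.7, -0.5, 11.2]
grip_width: 55.1
finger_force: 6.0
```

Call:
{"fn": "apply_moves", "kwargs": {
  "motion": "-0.005 0 0 0;-0.01 0 0 0;-0.015 0 0 0;-0.015 0 0 0;-0.015 0 0 0;-0.015 0 0 0;-0.005 0 0 0;0 0 0 0"
}}

```text
time: 17.65
tool_pos: [526.9, 30.3, 18.2]
tcp_rot: [3.138, 0.0, 1.553]
contact_force: [-0.8, -0.6, 8.9]
grip_width: 54.6
finger_force: 4.5
```

Call:
{"fn": "apply_moves", "kwargs": {
  "motion": "-0.008 0 0 0;-0.006 0 0 0;-0.003 0 0 0;0 0 0 0;0 0 -0.004 0;0 0 -0.02 0;0 0 -0.05 0;0 0 -0.05 0"
}}

```text
time: 18.65
tool_pos: [524.8, 13.7, 141.9]
tcp_rot: [-3.14, 0.0, 1.553]
contact_force: [-0.2, 0.6, 0.1]
grip_width: 55.0
finger_force: 0.0
```

Call:
{"fn": "apply_moves", "kwargs": {
  "motion": "0 0.02 -0.05 0;-0.06 0 0 0;-0.06 0 0 0;-0.06 0 0 0;-0.06 0 0 0;-0.06 0 0 0;0 0 0 0"
}}

```text
time: 19.52
tool_pos: [538.9, -290.8, 190.1]
tcp_rot: [-3.141, 0.001, 1.548]
contact_force: [0.4, 0.5, 0.5]
grip_width: 55.2
finger_force: 0.0
```

```bash
python3 chk.py t6
```

```text
top 0.7 1037 ((478.9800720214844, 25.091228485107422), (226.28927612304688, 149.034912109375), 1.472272276878357) [[364.0, 97.0], [368.0, -52.0], [594.0, -46.0], [590.0, 102.0]]
slope [-1.025 -0.031] z 18.77894988254866
side 0.85 221 ((524.0791625976562, -143.3328094482422), (354.2308654785156, 104.81538391113281), 88.4039077758789) [[467.0, -319.0], [572.0, -322.0], [581.0, 32.0], [477.0, 35.0]]
slope [ 0.033 -0.336] z 17.017828732458156
[ 539.94431387 -285.33645913  190.71461206] [ 0.03947383  1.14376861 -0.29895555]
```

View pics/t6.png

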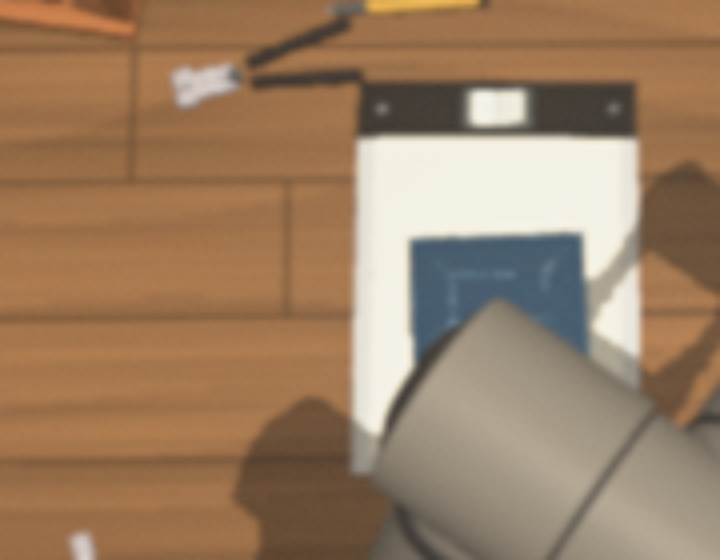

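The plate spans columns 412–585 on the sheet, which spans about 375–620, so it is well clear of the frame. Before handing in, I'll check the switch halves from their depth.

Run:
```python
from h import *
for n in ("top","side"):
    c=bot.capture(n); P=pts(c,np.ones((400,640),bool))
    for a,b in ((-1,8),(8,14),(15,22),(30,37),(38,44),(44,52)):
        m=(abs(P[:,0]-(702 if n=="side" else 702))<9)&(P[:,1]>a)&(P[:,1]<b)&(P[:,2]<60); print(n,a,b,m.sum(),P[m,2].mean().round(1))
```

```text
top -1 8 15 16.2
top 8 14 10 23.0
top 15 22 10 18.1
top 30 37 9 16.8
top 38 44 5 20.2
top 44 52 14 15.5
side -1 8 10 14.5
side 8 14 4 14.2
side 15 22 1 14.1
side 30 37 0 nan
side 38 44 0 nan
side 44 52 0 nan<stdin>:5: RuntimeWarning: Mean of empty slice.
  ret = ret.dtype.type(ret / rcount)
```

```bash
python3 -c "
from plant import bot
print(bot.close_job())"
```

```text
the job is handed in; nothing more can be done
None
```

The job is handed in: the plate lies flat on the white sheet, clear of the frame on every side visible in the last picture. The switch was pressed down to its stop at 16 mm, though a later depth check of it was too noisy to confirm this. The hand-in returned no verdict.

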